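Peel the top bracket tray and present it

TASK

At this orthodontic practice bench, slide the clear orange-framed guard of the tray dispenser fully open, then peel the top tray off its clinging stack by its yellow corner tab: raise that corner first while the opposite corner still rests on the stack, and leave the rest of the stack seated. Then present the tray: hold it level and right way up, centred above the blue round pad (not the white one), with its rim about 15 cm above the bench, and finish while still holding it by the tab there, with nothing else touching it, the guard still open and the other things on the bench undisturbed.

Things in the scene. Friction and masses are not known exactly. Their poses are not given: they have to be found in the camera images.
- dispenser: White tray dispenser fixed to the bench, base 262 (x) x 300 (y) x 8 mm, from y = -222 to +78 mm in its own frame. Origin on the bench under the centre of the tray stack, which has the same axes. Two rails on posts run along y at x = -122 and +122 mm (12 mm wide, tops 80 mm above the bench). The open guard parks over the empty -y half.
- guard (a joint): How far the clear guard has slid, in m: 0 = shut over the trays, 0.145 = fully open at its end stop. It slides to the dispenser's -y, needs about 2 N plus light drag, and stays where left. At the start 0 to 0.02. The guard is a clear plate in an orange frame, 256 (x) x 134 (y) mm, top 87 mm above the bench; shut, it is centred above the dispenser's origin.
- guard_handle (a point): Centre of the top of the guard's orange handle bar, 118 mm above the bench: the bar is 70 mm long along the dispenser's x, 12 mm thick along its y, and stands 32 mm above the guard's plate (its lower end is 86 mm above the bench). It moves with the guard.
- stack: The rest of the stack: nested teal formed trays, one 0.9 kg block, standing loose in the dispenser's seat. Its top flange is 36 mm above its origin (44 mm above the bench). Origin under its centre, axes as the dispenser's. On its two long edges, at (-30 and +30, -57 and +57) mm, four small sprung grey lugs, tops 43 mm above its origin, press on the edges of the top tray.
- tray: Top tray: pale teal rigid formed tray, flange 150 (x) x 110 (y) x 3 mm, hollow 9 mm deep, nested in the tray below, 60 to 90 g. Origin: centre of the flange's underside, z up, axes as the dispenser's. The stack's lugs make it cling: about 3 N upward at the tab corner peel it, a straight lift needs about 5 N; an edge is free once 7 mm up.
- tab (a point): 2 mm below the top of the yellow tab, which stands upright on the flange near the tray's -x, +y corner, at (-60, +40, 26) mm in the tray frame. The tab is 6 mm thick, 26 mm wide, its top 28 mm above the flange's underside. Its faces look along (-1, +1) and (+1, -1), at 45 degrees to the tray's x and y, so the fingers close along that line.
- tab_corner (a point): The tray's flange corner beside the tab, (-75, +55, 0) mm in the tray frame.
- far_corner (a point): The tray's far flange corner, diagonally across, at (+75, -55, 0) mm in the tray frame, about which the tray is tipped in peeling.
- blue_pad: Blue round pad, diameter 110 mm, 3 mm thick, fixed on the bench; origin under its centre. Here the tray is presented.
- white_pad: White round pad of the same size, fixed; not the one to use. It may have changed places with the blue one.
- typodont: Practice jaw, cream teeth on pink gum and a white base, 66 x 70 x 37 mm. Origin under its centre. A bystander.
- explorer: Steel hand instrument with a bent thin tip, 140 mm long, lying flat, its handle along its own x, 8 mm thick; origin at mid-handle on the bench. A bystander, between dispenser and pads.
- mirror: Mouth mirror with a blue handle, 150 mm long, lying flat, its handle along its own x, 8 mm thick; origin at mid-handle on the bench. A bystander.
- bracket_gauge: Flat steel bracket gauge, 144 mm long along its x, ends 22 mm wide, 4 mm thick. Origin under its centre. A bystander.

How it is judged:
On the way, in this order (a step that is already met when the one before it is completed fails the run):
1. the guard is slid fully open, the tray not yet lifted (value of joint guard above 0.128 m and z of tab_corner in the frame of stack below 0.04 m), for 0.2 s.
2. the tab corner is raised at least 12 mm off the stack while the opposite corner still rests on it (within 6 mm) (z of tab_corner in the frame of stack above 0.048 m and z of far_corner in the frame of stack below 0.042 m), for 0.1 s.
3. the whole tray is clear of the stack, held in the fingers (z of each of far_corner, tab_corner in the frame of stack above 0.06 m and contact force between the fingers and tray above 1 N), for 0.2 s.
At the end, for the whole second after the job is handed in: Tray gripped (over 1 N), touching nothing else, at rest; centre within 50 mm of the blue pad's centre seen from above, flange 110 to 200 mm above the bench, level within 0.2 rad, right way up; guard open over 128 mm; rest of stack within 12 mm and 0.05 rad; bystanders within 30 mm of their start (horizontal distance between tray and blue_pad below 0.05 m and height (world z) of tray between 0.11 and 0.2 m and angle between tray's own z axis and vertical below 0.2 rad and contact force between the fingers and tray above 1 N and contact force between tray and stack below 0.05 N and contact force between tray and dispenser below 0.05 N and linear speed of tray below 0.03 m/s and value of joint guard above 0.128 m and distance of stack from where it was at the start of the episode below 0.012 m and angle between stack's own z axis and vertical below 0.05 rad and distance of each of typodont, explorer, mirror, bracket_gauge from where it was at the start of the episode below 0.03 m); the arm keeps its last pose, push and grip.
It fails at once if the rest of the stack is lifted, tipped or pulled out of its seat (distance of stack from where it was at the start of the episode above 0.02 m or angle between stack's own z axis and vertical above 0.15 rad).
It fails at once if a bystander is pushed away (distance of any of typodont, explorer, mirror, bracket_gauge from where it was at the start of the episode above 0.04 m).
It also fails if it takes over 58 s, if anything falls off the work surface, if the arm or the gripper's body presses on something with over 40 N, if the wrist force passes 120 N, or if a joint passes its speed limit or range.

ROBOT

A 7-joint arm with a two-finger parallel gripper is mounted at the origin on the work surface. World frame = base frame: x ahead of the robot, y to its left, z up, the work surface at z = 0. Lengths are in m, angles in rad, forces in N, time in s.
With the tool pointing down it reaches from about 0.425 to 0.95 m from the base axis. Payload 4.7 kg.
Tool frame: the origin (TCP) lies between the finger pads; the fingertips stand 8 mm ahead of it and the grasp point (between the pads) lies 11 mm behind it; z points along the fingers, y is the line along which they close (so a half turn about z gives the same grasp; the last joint's range is limited). The gripper opens to 85 mm and grips with 20 to 120 N. Pads are 22 mm wide; open, the fingers measure 114 mm over their backs; the gripper's body (76 mm by 85 mm) begins 54 mm behind the grasp point. The pads swing forward as they close: fully open they stand 13 mm farther back than shut.
Start: joints at [-1.199, 0.469, -0.049, 1.532, 0.024, 1.141, -0.082], TCP at [0.263, 0.622, 0.239] pointing down, gripper open.
Joint ranges: [-2.59, 2.59], [-0.33, 1.99], [-1.39, 1.29], [0.1, 2.45], [-1.04, 4.18], [0.21, 1.99], [-2.66, 2.66]. Speed limits (rad/s): [2.57, 2.57, 3.14, 3.14, 3.14, 3.14, 3.14].

INTERFACE

Orientations are given as [roll, pitch, yaw] about the fixed x, y, z axes, in that order (R = Rz(yaw) Ry(pitch) Rx(roll)).
In Python, from station import env gives the robot as it stands.
- The arm moves only by the tool shift_gripper, called as name(argument=value, ...), one argument or row to a line, values as JSON. Schema: {"type":"object","properties":{"moves":{"type":"array","items":{"type":"array","items":{"type":"number"},"minItems":7,"maxItems":7},"minItems":1,"maxItems":5},"clamp_n":{"type":"number"},"only":{"type":"string"},"quiet":{"type":"boolean"},"lines":{"type":"string"}},"required":["moves"],"additionalProperties":false}. moves is a list of rows, 1 to 5 of them, each of 7 numbers: dx, dy, dz in units of 5 mm, then a rotation vector rx, ry, rz in units of 0.2 rad, then the finger opening in m; each row shifts and turns the commanded pose from where the row before left it, along the tool's axes as they then stand; what a row does not reach is not made up. A row lasts 1/10 s, in which the tool goes at most 0.05 m and 0.15 rad, less where a joint would pass 70% of its speed; a pose out of reach is approached as far as the arm can. The fingers move at their own pace and stop on an object; clamp_n is the grip in N (left out, the last holds). Time passes only in rows, so rows that do not move let the fingers close. The tool returns the time, the measured TCP pose, the force, the opening and the grip force at its end. only (a regular expression) keeps the lines of the reply that match it, lines (a string "A,B") keeps lines A to B, and quiet returns only ok. Input that does not fit is refused with a message, and nothing moves.
- env.observe(): the state, without advancing time (a new reading comes with each control period).
- env.get_image(name): name is "scene" or "top"; returns a dict with "frame" (384x512x3 uint8, blue, green, red), "K" (3x3 intrinsics, pixels), "D" ([k1, k2, p1, p2, k3] as OpenCV has them; the pictures are not rectified), "extrinsics" (4x4, takes a point from world to camera coordinates). Camera axes: x right, y up, looking along -z (the intrinsics and any distortion apply to the point x, -y, -z); pixel columns grow to the right and rows downward; lengths in m; the calibration is good to about 2 mm. A picture is of the moment at which its call begins. There is no depth.
- env.sign_off(): hands the job in; it is judged then, once.
The state is a dict: "time_s": time; "joint_positions": joint angles; "qvel": joint speeds; "effort": joint torques, N m; "position": TCP position; "tcp_rot": TCP orientation; "wrist_force": force on the tool from outside, world axes, zero at the start; "wrist_torque": the same for the moment, N m; "width": finger opening in m; "grip_force": force on a finger pad.
Only numpy, scipy, OpenCV 4.12 (cv2) and the standard library are available. Lean on these libraries where they do the work, as an engineer would, in place of code of your own. Each camera call takes 0.05 s, during which the arm holds its last target. There are 200 camera calls.

## Working session

There is one attempt and no reset: what is moved stays moved. The work goes in short steps, Python scripts to look and compute and a tool call to move; the robot and the scene stay as the last step left them, time stands still between calls to the robot, and variables do not carry over. Pictures are saved under pics/ and viewed, at most 10 in all, crops included, and the job is handed in when it is done.

```bash
ls; mkdir -p pics; python3 - <<'E'
from station import env
import cv2,pickle
d={}
for n in("scene","top"):
    im=env.get_image(n);d[n]=im
    cv2.imwrite(f"pics/{n}0.png",im["frame"])
    print(n,im["K"],im["D"],im["extrinsics"])
pickle.dump(d,open("im0.pkl","wb"))
o=env.observe();print({k:o[k] for k in("time_s","position","tcp_rot","width")})
E
```

```text
pics
station.py
scene [[400.48495077   0.         253.45124522]
 [  0.         400.48495077 195.45030159]
 [  0.           0.           1.        ]] [-0.05126717  0.          0.          0.          0.        ] [[-0.72194879  0.69172998  0.01730805  0.33763759]
 [-0.45464162 -0.4930626   0.74174812  0.28585465]
 [ 0.52162336  0.5276352   0.67045519 -1.39210196]
 [ 0.          0.          0.          1.        ]]
top [[459.4432328    0.         249.77122601]
 [  0.         459.4432328  192.65315964]
 [  0.           0.           1.        ]] [0.03284973 0.         0.         0.         0.        ] [[-0.02822902 -0.99960017  0.00162121  0.16692247]
 [ 0.97899072 -0.02731929  0.20206639 -0.64273669]
 [-0.20194131  0.00729128  0.97937048 -1.11111231]
 [ 0.          0.          0.          1.        ]]
{'time_s': 0.1, 'position': array([0.26314316, 0.62103526, 0.23837434]), 'tcp_rot': array([-3.13985526e+00,  7.82190264e-05,  2.74081151e+00]), 'width': 0.0855685601208944}
```
View pics/top0.png

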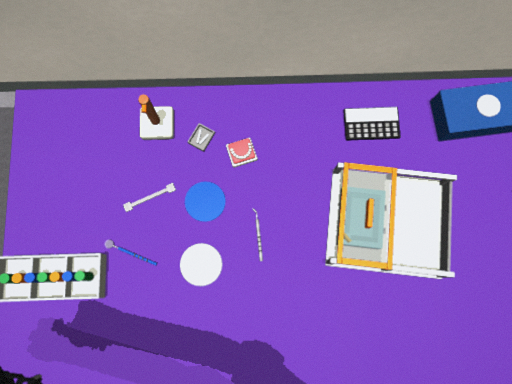

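View pics/scene0.png

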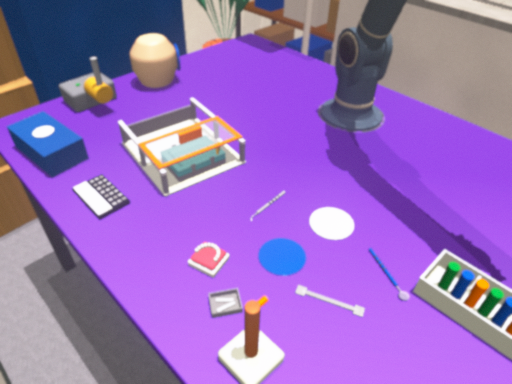

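The top view shows the dispenser with its open half to the right (world -y). The guard frame corners are near (343,164), (396,168), (392,268), (338,264), the handle near (370,213) and the tab near (346,238). The blue pad is at about (205,201). In the scene view the guard is near (190,140) and the blue pad at (282,257).

```bash
cat > h.py <<'E'
import numpy as np,cv2,pickle
from scipy.spatial.transform import Rotation as R
from scipy.optimize import least_squares
F=np.diag([1.,-1,-1])
def proj(im,P):
    E=im["extrinsics"];Rm=F@E[:3,:3];t=F@E[:3,3]
    return cv2.projectPoints(np.asarray(P,float).reshape(-1,1,3),cv2.Rodrigues(Rm)[0],t,im["K"],np.array(im["D"]))[0][:,0]
def ray(im,uv):
    E=im["extrinsics"];n=cv2.undistortPoints(np.array([[uv]],float),im["K"],np.array(im["D"]))[0,0]
    d=E[:3,:3].T@F@np.array([n[0],n[1],1]);o=-E[:3,:3].T@E[:3,3];return o,d/np.linalg.norm(d)
def onz(im,uv,z):
    o,d=ray(im,uv);return o+d*(z-o[2])/d[2]
def tri(obs):
    A=np.zeros((3,3));b=np.zeros(3)
    rs=[ray(i,u) for i,u in obs]
    for o,d in rs:
        M=np.eye(3)-np.outer(d,d);A+=M;b+=M@o
    p=np.linalg.solve(A,b)
    return p,[float(np.linalg.norm((np.eye(3)-np.outer(d,d))@(p-o))) for o,d in rs]
def cen(im,lo,hi,roi=None):
    m=cv2.inRange(cv2.cvtColor(im["frame"],cv2.COLOR_BGR2HSV),lo,hi)
    if roi: k=np.zeros_like(m);x0,y0,x1,y1=roi;k[y0:y1,x0:x1]=m[y0:y1,x0:x1];m=k
    ys,xs=np.nonzero(m);return np.array([xs.mean(),ys.mean()]),len(xs),m
E
python3 - <<'E'
from h import *
d=pickle.load(open("im0.pkl","rb"));t,s=d["top"],d["scene"]
# blue pad
for i,roi in((t,(180,175,230,230)),(s,(250,230,315,280))):
    c,n,_=cen(i,(100,150,80),(115,255,255),roi);print("pad",c,n,onz(i,c,.003))
a=cv2.resize(t["frame"][155:285,320:465],None,fx=4,fy=4,interpolation=cv2.INTER_CUBIC)
cv2.imwrite("pics/tz.png",a)
a=cv2.resize(s["frame"][90:200,110:255],None,fx=5,fy=5,interpolation=cv2.INTER_CUBIC)
cv2.imwrite("pics/sz.png",a)
E
```

```text
pad [204.59330144 201.0645933 ] 1254 [0.64035908 0.27040963 0.003     ]
pad [281.74305034 256.40420736] 1331 [0.64140047 0.27438547 0.003     ]
```

View pics/tz.png

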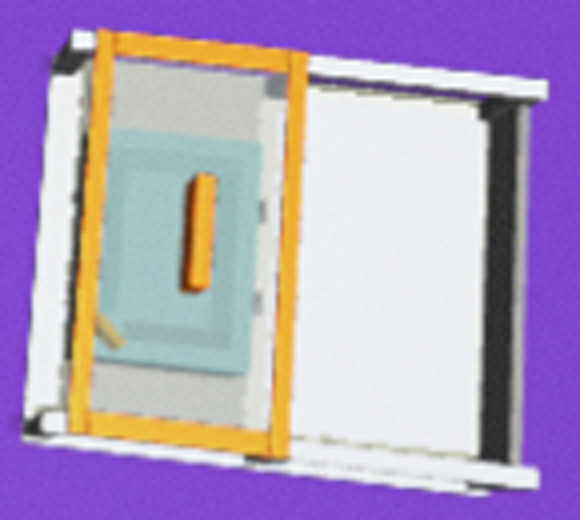

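View pics/sz.png

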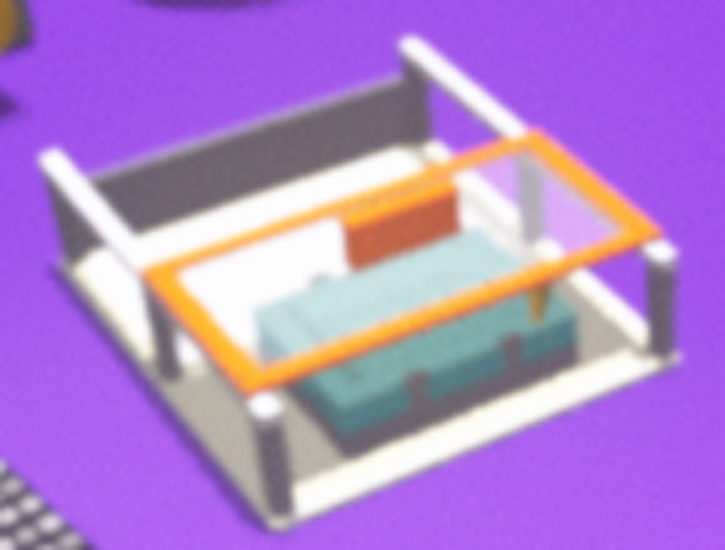

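The zooms show clear corners. In the top zoom the frame corners are (98,28), (308,52), (288,458), (70,430), the handle top is about (203,175)–(200,292), and the tab is about (108,332). In the scene zoom the frame corners are (140,270), (535,132), (662,232), (250,390), and the tab is about (540,290).

```bash
python3 - <<'E'
from h import *
d=pickle.load(open("im0.pkl","rb"));t,s=d["top"],d["scene"]
T=lambda x,y:(320+(x+.5)/4-.5,155+(y+.5)/4-.5)
S=lambda x,y:(110+(x+.5)/5-.5,90+(y+.5)/5-.5)
G={"+x+y":(T(98,28),S(250,390)),"+x-y":(T(308,52),S(140,270)),"-x-y":(T(288,458),S(535,132)),"-x+y":(T(70,430),S(662,232))}
for k,(a,b) in G.items(): print(k,tri([(t,a),(s,b)]))
print("tab",tri([(t,T(101,318)),(s,S(541,245))]))
print("stack/tray corner +x-y top", onz(t,T(262,140),.047), "-x-y",onz(t,T(244,375),.047))
sg={"+":1,"-":-1}
def res(p,full=False):
    x,y,w,q=p;c,sn=np.cos(w),np.sin(w);r=[]
    def W(a,b,z):return [x+c*a-sn*b,y+sn*a+c*b,z]
    for k,(a,b) in G.items():
        P=W(128*.001*sg[k[0]],.067*sg[k[2]]-q,.087)
        r+=list((proj(t,P)-a)[0])+list((proj(s,P)-b)[0])
    for P,i,u in[(W(.128,.078,.08),t,T(73,32)),(W(.128,-.222,.08),t,T(549,80)),(W(-.128,-.222,.08),t,T(540,488)),
      (W(.128,-.222,.08),s,S(40,155)),(W(-.128,-.222,.08),s,S(403,40)),(W(.131,.078,0),s,S(275,530)),(W(-.131,.078,0),s,S(680,360)),
      (W(.075,-.055,.047),t,T(262,140)),(W(-.075,-.055,.047),t,T(244,375))]:
        r+=list((proj(i,P)-u)[0])
    return np.array(r)
f=least_squares(res,[.6,-.1,0,0],loss="soft_l1");print(f.x,np.round(f.fun.reshape(-1,2),1).tolist())
x,y,w,q=f.x;M=lambda a,b:np.array([x,y])+[np.cos(w)*a-np.sin(w)*b,np.sin(w)*a+np.cos(w)*b]
print("handle",M(0,-q),"tab",M(-.06,.04),proj(t,[*M(-.06,.04),.072]),T(101,318),proj(s,[*M(-.06,.04),.072]),S(541,245))
for yy in(0,):print("handle proj",proj(t,[*M(0,-q+yy),.118]),T(204,234),proj(s,[*M(0,-q+yy),.118]),S(400,195))
E
```

```text
+x+y (array([ 0.71441312, -0.09133127,  0.08763464]), [0.0026513576857285963, 0.0026513576857286627])
+x-y (array([ 0.69637756, -0.22448325,  0.0843297 ]), [0.0017441293913385283, 0.0017441293913385044])
-x-y (array([ 0.44358681, -0.18921554,  0.08394461]), [0.0009770569490457858, 0.000977056949045817])
-x+y (array([ 0.46280494, -0.05698884,  0.08608865]), [0.00231420405985911, 0.0023142040598591223])
tab (array([ 0.53016112, -0.07950819,  0.09649191]), [0.0010378117700550655, 0.0010378117700550324])
stack/tray corner +x-y top [ 0.64919757 -0.20324725  0.047     ] -x-y [ 0.49774075 -0.17843038  0.047     ]
[ 0.57958702 -0.13813794 -0.13680258  0.00193739] [[-0.8, 0.5], [-1.2, 0.1], [-0.4, 0.0], [-0.9, -0.8], [0.0, 0.3], [-0.3, -1.0], [-0.9, 1.1], [-0.3, -0.5], [-0.2, -0.2], [-0.6, 0.0], [-0.1, 0.1], [-1.4, 0.0], [1.3, -0.8], [-0.5, 0.9], [-0.5, 0.5], [-0.1, 1.1], [1.6, -0.1]]
handle [ 0.57932281 -0.14005723] tab [ 0.52560265 -0.09032908] [[347.04397103 237.24314611]] (344.875, 234.125) [[216.55993223 143.60318493]] (217.8, 138.6)
handle proj [[370.01260023 212.4678938 ]] (370.625, 213.125) [[188.85268957 129.52239146]] (189.6, 128.6)
```

The manual's scale: shifts go in units of 5 mm and turns go in units of 0.2 rad. Converting my numbers, -0.0418 m is -8.36, -0.0245 m is -4.9, -0.132 rad is -0.66.

```bash
cat > go.py <<'E'
import sys;from h import *
from station import env
def delta(p,yaw=None):
    o=env.observe();r=R.from_euler("xyz",o["tcp_rot"]);print("t",round(o["time_s"],2),"pos",o["position"].round(4),"rpy",o["tcp_rot"].round(3),"F",o["wrist_force"].round(1),"w",round(o["width"],4))
    if p is not None: print("tool delta",r.inv().apply(np.array(p)-o["position"]).round(4))
if __name__=="__main__": delta([float(a) for a in sys.argv[1:4]])
E
```

shift_gripper(
  moves=[
    [0, 0, 0, 0, 0, -0.66, 0.04],
    [0, 0, 0, 0, 0, -0.66, 0.04],
    [-4.9, -8.36, 1, 0, 0, 0, 0.04],
    [-4.9, -8.36, 1, 0, 0, 0, 0.04],
    [-4.9, -8.36, 1, 0, 0, 0, 0.04],
  ],
  clamp_n=20,
)

```text
time_s: 0.6
position: [0.3193, 0.4855, 0.2235]
tcp_rot: [-3.141, -0.0, 3.006]
wrist_force: [0.5, 0.5, -0.3]
width: 0.0399
grip_force: 0.0
```

shift_gripper(
  moves=[
    [-4.9, -8.36, 1, 0, 0, 0, 0.04],
    [-4.9, -8.36, 1, 0, 0, 0, 0.04],
    [-4.9, -8.36, 1, 0, 0, 0, 0.04],
    [-4.9, -8.36, 1, 0, 0, 0, 0.04],
    [-4.9, -8.36, 1, 0, 0, 0, 0.04],
  ],
)

```text
time_s: 1.1
position: [0.4121, 0.2615, 0.199]
tcp_rot: [-3.142, -0.0, 3.005]
wrist_force: [1.2, 0.2, -0.6]
width: 0.0401
grip_force: 0.0
```

shift_gripper(
  moves=[
    [-4.9, -8.36, 1, 0, 0, 0, 0.04],
    [-4.9, -8.36, 1, 0, 0, 0, 0.04],
    [-4.9, -8.36, 1, 0, 0, 0, 0.04],
    [-4.9, -8.36, 1, 0, 0, 0, 0.04],
    [-4.9, -8.36, 1, 0, 0, 0, 0.04],
  ],
)

```text
time_s: 1.6
position: [0.505, 0.0379, 0.174]
tcp_rot: [3.141, -0.0, 3.005]
wrist_force: [1.7, -0.1, -1.2]
width: 0.0401
grip_force: 0.0
```

shift_gripper(
  moves=[
    [-4.9, -8.36, 1, 0, 0, 0, 0.04],
    [-4.9, -8.36, 1, 0, 0, 0, 0.04],
    [-4.9, -8.36, 1, 0, 0, 0, 0.04],
    [-4.9, -8.36, 1, 0, 0, 0, 0.04],
    [0, 0, 0, 0, 0, 0, 0.04],
  ],
)

```text
time_s: 2.1
position: [0.5794, -0.1478, 0.1535]
tcp_rot: [-3.137, 0.001, 2.994]
wrist_force: [-0.5, -0.5, 0.4]
width: 0.0399
grip_force: 0.0
```

```bash
python3 go.py .5793 -.14 .103
```

```text
t 2.1 pos [ 0.5794 -0.1478  0.1535] rpy [-3.137e+00  1.000e-03  2.994e+00] F [-0.5 -0.5  0.4] w 0.0399
tool delta [0.0012 0.0079 0.0505]
```

shift_gripper(
  moves=[
    [0, 0, 0, 0, 0, 0, 0.04],
    [0, 0, 0, 0, 0, 0, 0.04],
  ],
)

```text
time_s: 2.3
position: [0.5786, -0.1376, 0.1539]
tcp_rot: [3.141, -0.001, 3.007]
wrist_force: [-0.0, -0.3, 0.4]
width: 0.0398
grip_force: 0.0
```

```bash
python3 go.py .5793 -.14 .103
```

```text
t 2.3 pos [ 0.5786 -0.1376  0.1539] rpy [ 3.141e+00 -1.000e-03  3.007e+00] F [-0.  -0.3  0.4] w 0.0398
tool delta [-0.001  -0.0023  0.0509]
```

To row units: 0.025 m is 5, -0.002 m is -0.4.

shift_gripper(
  moves=[
    [0, -0.4, 5, 0, 0, 0, 0.04],
    [0, 0, 5, 0, 0, 0, 0.04],
    [0, 0, 0, 0, 0, 0, 0.0],
    [0, 0, 0, 0, 0, 0, 0],
    [0, 0, 0, 0, 0, 0, 0],
  ],
  clamp_n=20,
)

```text
time_s: 2.8
position: [0.5786, -0.1398, 0.1046]
tcp_rot: [3.14, -0.0, 3.006]
wrist_force: [-0.5, 2.2, -5.0]
width: 0.0112
grip_force: 25.2
```

shift_gripper(
  moves=[
    [0, 0, 0, 0, 0, 0, 0],
    [0, -2, 0, 0, 0, 0, 0],
    [0, -4, 0, 0, 0, 0, 0],
    [0, -4, 0, 0, 0, 0, 0],
    [0, -4, 0, 0, 0, 0, 0],
  ],
)

```text
time_s: 3.3
position: [0.5685, -0.2107, 0.1046]
tcp_rot: [3.14, -0.001, 3.005]
wrist_force: [-0.8, 3.4, -1.9]
width: 0.0113
grip_force: 25.6
```

Handle gripped and moving, with the width matching the 12 mm bar. Continue to the stop.

To row units: -0.02 m is -4, -0.01 m is -2.

shift_gripper(
  moves=[
    [0, -4, 0, 0, 0, 0, 0],
    [0, -4, 0, 0, 0, 0, 0],
    [0, -4, 0, 0, 0, 0, 0],
    [0, -2, 0, 0, 0, 0, 0],
    [0, -0.6, 0, 0, 0, 0, 0],
  ],
)

```text
time_s: 3.8
position: [0.5586, -0.2808, 0.1046]
tcp_rot: [3.137, -0.003, 3.004]
wrist_force: [-3.2, 10.5, 3.5]
width: 0.0114
grip_force: 26.5
```

shift_gripper(
  moves=[
    [0, -0.4, 0, 0, 0, 0, 0],
    [0, -0.4, 0, 0, 0, 0, 0],
    [0, 0, 0, 0, 0, 0, 0],
    [0, 0, 0, 0, 0, 0, 0],
  ],
)

```text
time_s: 4.2
position: [0.5586, -0.2808, 0.1046]
tcp_rot: [3.133, -0.004, 3.008]
wrist_force: [-4.4, 13.2, 3.8]
width: 0.0114
grip_force: 27.4
```

To row units: 0.002 m is 0.4, -0.04 m is -8.

shift_gripper(
  moves=[
    [0, 0.4, 0, 0, 0, 0, 0.04],
    [0, 0, 0, 0, 0, 0, 0.04],
    [0, 0, 0, 0, 0, 0, 0.04],
    [0, 0, -6, 0, 0, 0, 0.04],
    [0, 0, -8, 0, 0, 0, 0.04],
  ],
)

```text
time_s: 4.7
position: [0.5577, -0.2853, 0.1734]
tcp_rot: [3.142, -0.004, 3.004]
wrist_force: [0.1, 0.3, 0.1]
width: 0.0399
grip_force: 0.0
```

```bash
python3 - <<'E'
from h import *
from station import env
d={n:env.get_image(n) for n in("top","scene")};pickle.dump(d,open("im1.pkl","wb"))
a=cv2.resize(d["top"]["frame"][160:260,325:425],None,fx=4,fy=4,interpolation=cv2.INTER_CUBIC)
b=cv2.resize(d["scene"]["frame"][100:200,130:230],None,fx=4,fy=4,interpolation=cv2.INTER_CUBIC)
cv2.imwrite("pics/b1.png",np.hstack([a,b]))
E
```

```text
(no output)
```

View pics/b1.png

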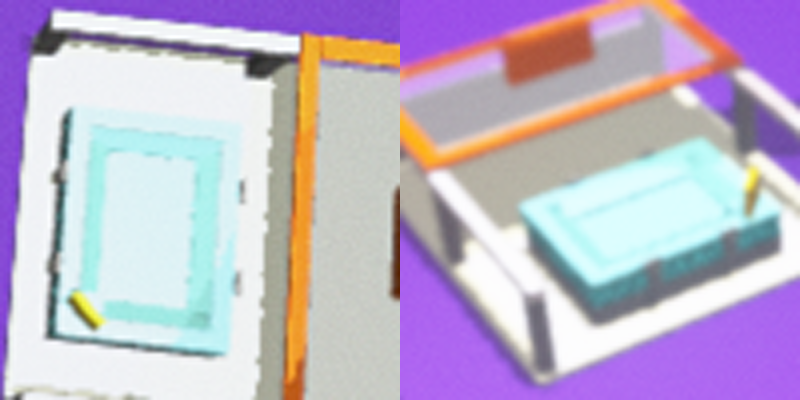

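The guard is open, its near frame bar at about x=300 in the left half. The tab is clear: the top zoom shows it from (72,296) to (100,325), and the scene zoom shows its top near (752,172). The tray flange corners are at (72,108), (243,122), (225,355) and (52,337).

```bash
python3 - <<'E'
from h import *
d=pickle.load(open("im1.pkl","rb"));t,s=d["top"],d["scene"]
for i,roi,n in((t,(335,225,360,250),"t"),(s,(205,135,230,165),"s")):
    c,k,m=cen(i,(22,90,90),(35,255,255),roi);ys,xs=np.nonzero(m);print(n,c,k,xs.min(),xs.max(),ys.min(),ys.max())
T=lambda x,y:(325+(x+.5)/4-.5,160+(y+.5)/4-.5)
S=lambda x,y:(130+(x-400+.5)/4-.5,100+(y+.5)/4-.5)
print("tab top centre",tri([(t,T(86,310)),(s,S(752,174))]))
for a in((72,108),(243,122),(225,355),(52,337)): print(onz(t,T(*a),.047).round(4))
b=[((243,122),(.075,-.055),None),((225,355),(-.075,-.055),None),((72,108),(.075,.055),None),((52,337),(-.075,.055),None)]
sc=[((522,208),(.075,-.055)),((703,138),(-.075,-.055)),((585,270),(.075,.055)),((780,212),(-.075,.055))]
def res(p):
    x,y,w=p;c,n=np.cos(w),np.sin(w);W=lambda a,b,z:[x+c*a-n*b,y+n*a+c*b,z]
    r=[]
    for u,l,_ in b:r+=list((proj(t,W(*l,.047))-T(*u))[0])
    for u,l in sc:r+=list((proj(s,W(*l,.047))-S(*u))[0])
    r+=list((proj(t,W(-.06,.04,.073))-T(86,310))[0])+list((proj(s,W(-.06,.04,.072))-S(752,174))[0])
    return np.array(r)
f=least_squares(res,[.58,-.138,-.137],loss="soft_l1");x,y,w=f.x
print(f.x,res(f.x).reshape(-1,2).round(1).tolist())
L=lambda a,b:np.array([x+np.cos(w)*a-np.sin(w)*b,y+np.sin(w)*a+np.cos(w)*b]);print("tab",L(-.06,.04))
E
python3 go.py .526 -.090 .15
```

```text
t [346.24242424 237.15151515] 33 343 350 233 241
s [217.72222222 145.16666667] 18 217 219 142 151
tab top centre (array([ 0.52520326, -0.08688537,  0.07535208]), [0.0006053220116275007, 0.0006053220116275137])
[ 0.6603 -0.0937  0.047 ]
[ 0.6479 -0.2038  0.047 ]
[ 0.4977 -0.1791  0.047 ]
[ 0.5119 -0.0707  0.047 ]
[ 0.57892143 -0.13668348 -0.15284393] [[-0.4, 1.2], [0.3, 0.5], [-0.0, -0.4], [0.1, -0.5], [-0.9, -1.1], [-0.1, -0.0], [1.1, 3.5], [0.1, -0.5], [0.1, 0.1], [-0.6, 0.8]]
tab [ 0.52571089 -0.08801483]
t 4.8 pos [ 0.5623 -0.288   0.1805] rpy [-3.138  0.012  3.004] F [-0.  -1.5 -0.4] w 0.0399
tool delta [0.0636 0.1912 0.029 ]
```

To row units: 0.0384 m is 7.68, 0.0128 m is 2.56.

shift_gripper(
  moves=[
    [2.56, 7.68, 0.4, 0, 0, 0, 0.04],
    [2.56, 7.68, 0.4, 0, 0, 0, 0.04],
    [2.56, 7.68, 0.4, 0, 0, 0, 0.04],
    [2.56, 7.68, 0.4, 0, 0, 0, 0.04],
    [2.56, 7.68, 0.4, 0, 0, 0, 0.04],
  ],
)

```text
time_s: 5.3
position: [0.5217, -0.0852, 0.1644]
tcp_rot: [-3.141, 0.002, 3.004]
wrist_force: [1.0, -0.9, -0.2]
width: 0.0402
grip_force: 0.0
```

shift_gripper(
  moves=[
    [0, 0, 0, 0, 0, -0.65, 0.035],
    [0, 0, 0, 0, 0, -0.65, 0.035],
    [0, 0, 0, 0, 0, -0.65, 0.035],
    [0, 0, 0, 0, 0, -0.65, 0.035],
    [0, 0, 0, 0, 0, -0.65, 0.035],
  ],
)

```text
time_s: 5.8
position: [0.5221, -0.0867, 0.1644]
tcp_rot: [-3.141, 0.001, -2.624]
wrist_force: [-0.0, 0.3, 0.2]
width: 0.0348
grip_force: 0.0
```

shift_gripper(
  moves=[
    [0, 0, 0, 0, 0, -0.65, 0.035],
    [0, 0, 0, 0, 0, 0, 0.035],
    [0, 0, 0, 0, 0, 0, 0.035],
    [0, 0, 0, 0, 0, 0, 0.035],
  ],
)

```text
time_s: 6.2
position: [0.5219, -0.0862, 0.1643]
tcp_rot: [-3.141, 0.0, -2.501]
wrist_force: [0.1, 0.5, -0.4]
width: 0.0348
grip_force: 0.0
```

```bash
python3 go.py .5256 -.0888 .059
```

```text
t 6.2 pos [ 0.5219 -0.0862  0.1643] rpy [-3.141  0.    -2.501] F [ 0.1  0.5 -0.4] w 0.0348
tool delta [-0.0015 -0.0043  0.1053]
```

To row units: 0.035 m is 7, 0.03 m is 6.

shift_gripper(
  moves=[
    [-0.3, -0.8, 6, 0, 0, 0, 0.035],
    [0, 0, 7, 0, 0, 0, 0.035],
    [0, 0, 5, 0, 0, 0, 0.035],
    [0, 0, 2, 0, 0, 0, 0.035],
    [0, 0, 0, 0, 0, 0, 0.035],
  ],
)

```text
time_s: 6.7
position: [0.5246, -0.0881, 0.0632]
tcp_rot: [3.14, -0.002, -2.499]
wrist_force: [0.1, -0.4, -0.8]
width: 0.0353
grip_force: 0.0
```

```bash
python3 - <<'E'
from h import *
from station import env
from go import delta
delta([.5256,-.0888,.059])
d={n:env.get_image(n) for n in("top","scene")}
a=cv2.resize(d["top"]["frame"][185:265,315:395],None,fx=5,fy=5,interpolation=cv2.INTER_CUBIC)
b=cv2.resize(d["scene"]["frame"][100:180,170:250],None,fx=5,fy=5,interpolation=cv2.INTER_CUBIC)
cv2.imwrite("pics/b2.png",np.hstack([a,b]))
E
```

```text
t 6.7 pos [ 0.5246 -0.0881  0.0632] rpy [ 3.140e+00 -2.000e-03 -2.499e+00] F [ 0.1 -0.4 -0.8] w 0.0353
tool delta [-0.0004 -0.0012  0.0042]
```

View pics/b2.png

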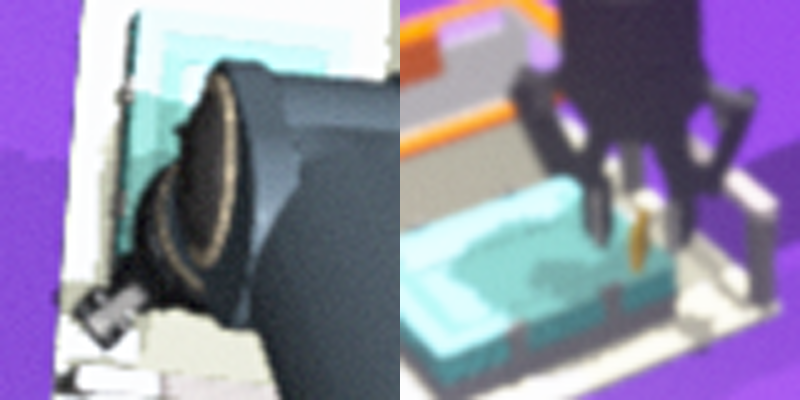

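The scene half shows the tab (640,235) centred between the fingers at (598,240) and (678,240). In the top half the arm hides it. Lower 4 mm and close.

To row units: 0.004 m is 0.8, -0.001 m is -0.2.

shift_gripper(
  moves=[
    [0, -0.2, 0.8, 0, 0, 0, 0.035],
    [0, 0, 0, 0, 0, 0, 0],
    [0, 0, 0, 0, 0, 0, 0],
    [0, 0, 0, 0, 0, 0, 0],
    [0, 0, 0, 0, 0, 0, 0],
  ],
  clamp_n=40,
)

```text
time_s: 7.3
position: [0.5263, -0.089, 0.061]
tcp_rot: [-3.141, 0.001, -2.499]
wrist_force: [-0.5, 0.2, 6.1]
width: 0.0048
grip_force: 42.4
```

shift_gripper(
  moves=[
    [0, 0, -0.8, -0.1, 0.015, 0, 0],
    [0, -0.1, -1.2, -0.16, 0.025, 0, 0],
    [0, -0.2, -1.2, -0.16, 0.025, 0, 0],
    [0, -0.1, -0.8, -0.11, 0.015, 0, 0],
    [0, 0, 0, 0, 0, 0, 0],
  ],
)

```text
time_s: 7.8
position: [0.5279, -0.0909, 0.0802]
tcp_rot: [3.034, -0.016, -2.498]
wrist_force: [-0.3, 2.4, -1.4]
width: 0.0051
grip_force: 41.5
```

shift_gripper(
  moves=[
    [0, 0, 0, 0, 0, 0, 0],
    [0, 0, 0, 0, 0, 0, 0],
  ],
)

```text
time_s: 8.0
position: [0.5276, -0.0905, 0.0799]
tcp_rot: [3.035, -0.016, -2.496]
wrist_force: [0.4, 2.2, -0.6]
width: 0.005
grip_force: 41.5
```

```bash
python3 - <<'E'
from h import *
from station import env
from go import delta
delta(None)
d={n:env.get_image(n) for n in("scene",)}
b=cv2.resize(d["scene"]["frame"][90:190,140:260],None,fx=6,fy=6,interpolation=cv2.INTER_CUBIC)
cv2.imwrite("pics/b3.png",b)
E
```

```text
t 8.0 pos [ 0.5276 -0.0905  0.0799] rpy [ 3.035 -0.016 -2.496] F [ 0.4  2.2 -0.6] w 0.005
```

View pics/b3.png

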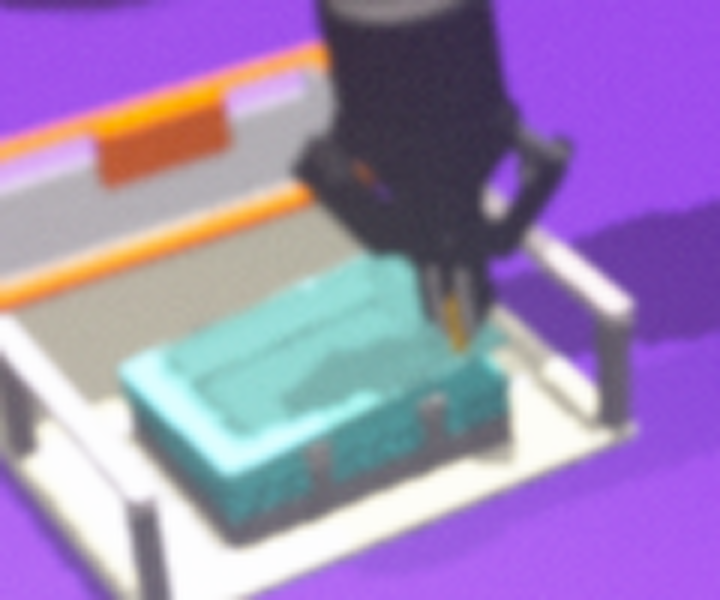

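```bash
python3 - <<'E'
from h import *
from station import env
s=pickle.load(open("im1.pkl","rb"))["scene"]
x,y,w=.579,-.1377,-.147
for n,a,b,z in(("tab0",-.075,.055,.047),("tab19",-.075,.055,.066),("+x+y 0",.075,.055,.047),("+x+y 11",.075,.055,.057),("-x-y0",-.075,-.055,.047),("far0",.075,-.055,.047)):
    p=proj(s,[x+np.cos(w)*a-np.sin(w)*b,y+np.sin(w)*a+np.cos(w)*b,z])[0];print(n,((p-[140,90]+.5)*6).round())
i=env.get_image("scene")["frame"]
print(np.abs(i.astype(int)-s["frame"])[90:190,140:260].sum(),env.observe()["time_s"])
E
```

```text
tab0 [510. 374.]
tab19 [509. 341.]
+x+y 0 [224. 486.]
+x+y 11 [222. 468.]
-x-y0 [392. 267.]
far0 [117. 366.]
839768 8.1
```

The tab corner now appears near (505,335), against predictions of (510,374) seated and (509,341) raised 19 mm. The far corner is still at (120,366), so the tray is peeled. Lift straight up.

shift_gripper(
  moves=[
    [0.02, 0.2, -2, 0, 0, 0, 0],
    [0.06, 0.4, -4, 0, 0, 0, 0],
    [0.08, 0.6, -6, 0, 0, 0, 0],
    [0.1, 0.6, -6, 0, 0, 0, 0],
    [0, 0, 0, 0, 0, 0, 0],
  ],
)

```text
time_s: 8.6
position: [0.5308, -0.093, 0.1754]
tcp_rot: [3.043, -0.01, -2.499]
wrist_force: [-0.7, 0.9, -0.5]
width: 0.0047
grip_force: 41.4
```

shift_gripper(
  moves=[
    [0, 0, 0, 0.265, -0.04, 0, 0],
    [0, 0, 0, 0.265, -0.04, 0, 0],
    [0, 0, 0, 0, 0, 0, 0],
    [0, 0, 0, 0, 0, 0, 0],
  ],
)

```text
time_s: 9.0
position: [0.5278, -0.0918, 0.1706]
tcp_rot: [3.141, -0.001, -2.499]
wrist_force: [-0.7, -0.4, -1.1]
width: 0.005
grip_force: 41.4
```

```bash
python3 - <<'E'
from h import *
from station import env
from go import delta
# tray centre offset from tab: (+.06,-.04) in tray frame -> tool frame: x -.0141,y -.0707
o=env.observe();r=R.from_euler("xyz",o["tcp_rot"])
c=o["position"]+r.apply([-.0141,-.0707,.015]);print("tray centre",c.round(4))
delta(o["position"]+np.array([.641,.2715,.15])-c)
d={n:env.get_image(n) for n in("scene","top")}
b=np.hstack([cv2.resize(d["scene"]["frame"][60:200,110:270],(400,350)),cv2.resize(d["top"]["frame"][145:285,310:470],(400,350))])
cv2.imwrite("pics/b4.png",b)
E
```

```text
tray centre [ 0.5815 -0.14    0.1556]
t 9.0 pos [ 0.5278 -0.0918  0.1706] rpy [ 3.141e+00 -1.000e-03 -2.499e+00] F [-0.7 -0.4 -1.1] w 0.005
tool delta [-0.2943  0.2936  0.0056]
```

View pics/b4.png

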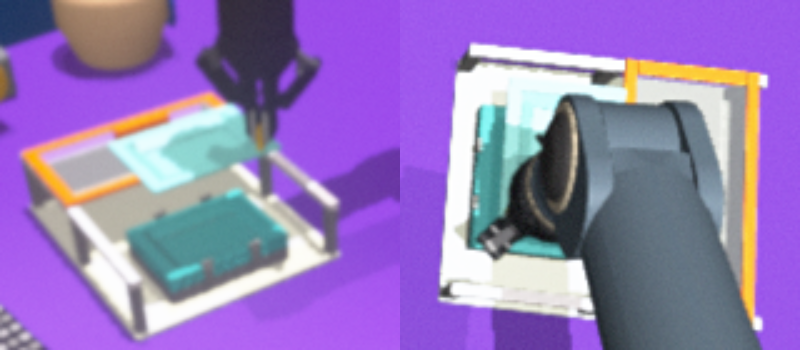

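The tray is held level and clear at (190,145) in the scene half, with the dark teal stack still seated below it and the guard open. Carry it to the blue pad.

To row units: -0.025 m is -5, 0.025 m is 5.

shift_gripper(
  moves=[
    [-2.9, 2.9, 0, 0, 0, 0, 0],
    [-5, 5, 0, 0, 0, 0, 0],
    [-5, 5, 0, 0, 0, 0, 0],
    [-5, 5, 0, 0, 0, 0, 0],
    [-5, 5, 0, 0, 0, 0, 0],
  ],
)

```text
time_s: 9.6
position: [0.5516, 0.0695, 0.1704]
tcp_rot: [3.141, -0.0, -2.5]
wrist_force: [0.4, -0.6, -1.1]
width: 0.005
grip_force: 41.4
```

shift_gripper(
  moves=[
    [-5, 5, 0.2, 0, 0, 0, 0],
    [-5, 5, 0.2, 0, 0, 0, 0],
    [-5, 5, 0.2, 0, 0, 0, 0],
    [-5, 5, 0.2, 0, 0, 0, 0],
    [-5, 5, 0.2, 0, 0, 0, 0],
  ],
)

```text
time_s: 10.1
position: [0.5768, 0.2446, 0.1652]
tcp_rot: [3.141, -0.001, -2.5]
wrist_force: [0.8, 0.8, -0.1]
width: 0.0053
grip_force: 41.4
```

shift_gripper(
  moves=[
    [-5, 5, 0, 0, 0, 0, 0],
    [-4, 4, 0, 0, 0, 0, 0],
    [-2, 2, 0, 0, 0, 0, 0],
    [0, 0, 0, 0, 0, 0, 0],
    [0, 0, 0, 0, 0, 0, 0],
  ],
)

```text
time_s: 10.6
position: [0.5876, 0.3187, 0.1652]
tcp_rot: [-3.141, -0.002, -2.5]
wrist_force: [1.0, 0.1, -0.9]
width: 0.0048
grip_force: 41.4
```

```bash
python3 - <<'E'
from h import *
from station import env
from go import delta
o=env.observe();r=R.from_euler("xyz",o["tcp_rot"])
c=o["position"]+r.apply([-.0141,-.0707,.015]);print("tray centre",c.round(4))
delta(o["position"]+np.array([.641,.2715,.15])-c)
d={n:env.get_image(n) for n in("scene","top")};pickle.dump(d,open("im2.pkl","wb"))
b=np.hstack([cv2.resize(d["scene"]["frame"],(400,300)),cv2.resize(d["top"]["frame"],(400,300))])
cv2.imwrite("pics/b5.png",b)
E
```

```text
tray centre [0.6411 0.2705 0.1502]
t 10.6 pos [0.5876 0.3187 0.1652] rpy [-3.141e+00 -2.000e-03 -2.500e+00] F [ 1.   0.1 -0.9] w 0.0048
tool delta [-0.0005  0.0009  0.0002]
```

View pics/b5.png

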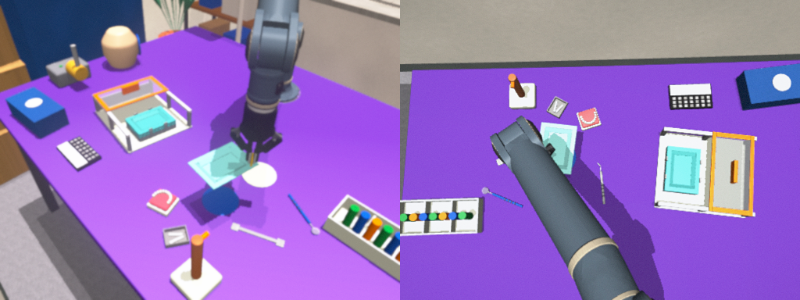

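The tray is level above the blue pad, near (222,165) in the scene half with its shadow on the pad. The stack is seated, the guard is open and the bystanders are in place. Settle, check the projection, and hand in if it agrees.

shift_gripper(
  moves=[
    [0, 0, 0, 0, 0, 0, 0],
    [0, 0, 0, 0, 0, 0, 0],
    [0, 0, 0, 0, 0, 0, 0],
    [0, 0, 0, 0, 0, 0, 0],
    [0, 0, 0, 0, 0, 0, 0],
  ],
)

```text
time_s: 11.2
position: [0.5872, 0.3207, 0.1657]
tcp_rot: [3.142, 0.0, -2.498]
wrist_force: [0.1, -0.1, -0.3]
width: 0.0049
grip_force: 41.4
```

```bash
python3 - <<'E'
from h import *
from station import env
s=pickle.load(open("im2.pkl","rb"))["scene"]
p=proj(s,[.6411,.2705,.153])[0];print(p, "seen ~",(222*1.28,165*1.28))
if np.linalg.norm(p-[284,211])<12: print(env.sign_off())
E
```

```text
[285.26445885 208.01747242] seen ~ (284.16, 211.20000000000002)
the job is handed in; nothing more can be done
None
```

I handed the job in at about 11 s: the guard is fully open, the tray was peeled by its tab corner first, and it is held level by the tab about 15 cm above the centre of the blue pad. The stack looked seated and the bystanders in place in the last pictures; the hand-in returned no verdict.

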